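# Change the vacuum pump's bench supply over from the mains feed to the standby feed

## Robot

A 7-joint arm with a two-finger parallel gripper is mounted at the origin on the work surface. World frame = base frame: x ahead of the robot, y to its left, z up, the work surface at z = 0. Lengths are in m, angles in rad, forces in N, time in s.
With the tool pointing down it reaches from about 0.4 to 0.9 m from the base axis. Payload 5.6 kg.
Tool frame: the origin (TCP) lies midway between the tips of the shut fingers; the grasp point (between the pads) lies 19 mm behind it; y points along the fingers, z is the direction in which the jaws open and shut, and the axes are right-handed (so a half turn about y gives the same grasp; the last joint's range is limited). The gripper opens to 92 mm and grips with 3 to 60 N. Pads are 20 mm wide; open, the fingers measure 128 mm over their backs; the gripper's body (75 mm by 189 mm) begins 69 mm behind the grasp point.
Start: joints at [-1.37, 0.468, -0.012, 1.603, 0.006, 1.071, -0.056], TCP at [0.157, 0.631, 0.181] pointing down, gripper open.
Joint ranges: [-2.53, 2.53], [-0.31, 2.02], [-1.57, 1.55], [0.28, 2.44], [-1.29, 4.43], [0.15, 1.84], [-2.92, 2.92]. Speed limits (rad/s): [2.57, 2.57, 3.14, 3.14, 3.14, 3.14, 3.14].

## Interface

Orientations are given as a 3x3 rotation matrix whose columns are the frame's x, y, z axes.
In Python, from station import env, effector, solver, viewer, workorder, search_frame, tip_of gives the robot as it stands. Calls block until the motion is done:
- env.reach(position, orientation): joint-space move of the TCP to a pose.
- env.movel(position, frame=None, rate=0.15): straight line of the TCP; frame=None keeps the orientation; rate is the mean speed in m/s.
- env.goto_joints(angles): joint-space move.
- effector.release() and effector.grasp(squeeze=None): open the fingers fully, or close them until they stop; squeeze is the grip in N (None keeps the last).
- env.pause(seconds).
- solver.inverse_kinematics(position, orientation): joint angles nearest the present ones, or None.
- env.sense(): the state.
- viewer.read_camera(name): name is "scene" or "top" or "wrist"; returns (picture, depth): 400x640x3 uint8, red, green, blue; 400x640 float32, m along the optical axis (not along the pixel's ray), 0 where there is no reading.
- viewer.camera_info(name): a dict with "intrinsics" (3x3 intrinsics, pixels), "eye" and "rotation" of the camera in the world; the wrist camera has in their place "T_tool_cam" (4x4, takes a point from camera to tool coordinates, whose origin is the TCP and whose axes are the tool frame's). Camera axes: x right, y up, looking along -z (the intrinsics and any distortion apply to the point x, -y, -z); pixel columns grow to the right and rows downward; lengths in m; the calibration is good to about 2 mm. A picture is of the moment at which its call begins: read the wrist's pose just before it. camera_info takes no time and is no camera call.
A pose or a line that the arm cannot do raises env.PlanningError and nothing moves.
- workorder.finish_job(): hands the job in, once; it reports no verdict.
Trained networks look in the newest picture that a camera, given by its name, has taken for a name from the list of things; names that differ only in an ending like _2 or _b are one class to them, and where a whole thing is asked for, a point or a joint stands for the part that bears it (a point fixed in the world has none). Each returns a list of dicts, best first, with "score" (0 to 1); they miss things now and then, are a little off and sometimes report something else, mostly with a low value. They report only what shows in the picture. A call takes as long as a camera call.
- search_frame(camera, name): "at" ([x, y, z] in m, in world coordinates, good to about 4 mm: the middle of the surface that is visible of it).
- tip_of(camera, name): "at" ([x, y, z] in m, in world coordinates, good to about 4 mm: a listed point, or the origin of a listed thing).
The state is a dict: "t": time; "joint_positions": joint angles; "joint_velocities": joint speeds; "tau": joint torques, N m; "ee_pos": TCP position; "tcp_rot": TCP orientation; "wrist_force": force on the tool from outside, world axes, zero at the start; "moment": the same for the moment, N m; "gripper_width": finger opening in m.
Only numpy, scipy, OpenCV 4.12 (cv2) and the standard library are available. Lean on these libraries where they do the work, as an engineer would, in place of code of your own. Each camera call takes 0.05 s, during which the arm holds its last target. There are 200 camera calls.

## Task

Change the blue supply box over from its left (green) feed to its right (orange) feed: swing the switch handle back to centre off and leave it there for two full seconds so that the pump drops out, then press the handle down until you feel it bottom, which frees the interlock, and swing it on to the right feed until it clicks home, and let it spring back up. Do not force the switch, and leave the bottle, the beaker and the tube rack where they stand.

Things in the scene. Friction and masses are not known exactly. Their poses are not given: they have to be found in the camera images.
- box: Blue steel supply box fixed on the bench, 240 (x) x 300 (y) x 78 mm high. Origin: centre of its underside, exactly below the switch axis; z up, x from the white outlets (robot's side) to the feed inlets, y left. Fields on its top plate, 94 mm from the axis: green, one pip, 45 degrees left of +x = mains feed; white at +x = off; orange, two pips, 45 degrees right = standby feed.
- skirt (a point): Point on the switch axis, on the top face of the handle's round black skirt (radius 52 mm, 8 mm thick): 108 mm above the bench with the handle up. It moves with the handle: x along the handle to its nose, z up. The skirt beside the red bar is the place to press: a fingertip 38 mm from the axis on the nose half stands on it between the boss and the rim.
- nose (a point): Middle of the nose end of the handle's red upright bar, 15 mm above the skirt, 78 mm from the axis; same axes as skirt. The bar is 16 mm wide, 30 mm high above the skirt, and runs from here to 52 mm behind the axis; white line on top at the nose. A red boss of radius 22 mm, 24 mm high, is on the axis. Either flank can be pushed.
- handle (a joint): Turn of the handle, rad, counter-clockwise from above: +0.785 left (green) feed, 0 centre off, -0.785 right (orange) feed; hard ends there. Sprung detents at all three: 0.25 to 0.3 N m to leave one; half way (0.3 to 0.5) it snaps on into the next. Left to centre needs no pressing. From the left an inner interlock stops it hard at -0.03; from there to -0.42 it turns only while pressed fully down.
- press (a joint): How far the handle is pressed down along its axis, m: 0 up (at rest). Return spring: about 5 N to start, up to 9.5 N. The stroke differs from box to box, 4 to 16 mm, and cannot be seen: it ends on a hard stop that must be felt. The interlock is free only in the last 1 mm above that stop. Past -0.42 the handle springs up again when released. Forcing, more than 30 N on the handle, breaks it.
- bottle: Bystander: brown reagent bottle with blue cap, 80 mm in diameter, 166 mm high, 0.65 kg, at the left of the box. Origin: centre of its underside, z up.
- beaker: Bystander: glass beaker, 84 mm in diameter, 95 mm high, at the right of the box. Origin: centre of its underside, z up.
- rack: Bystander: wooden test-tube rack with stoppered tubes, 60 (x) x 210 (y) x 110 mm high, beyond the box. Origin: centre of its underside, z up.

How it is judged:
On the way, in this order (a step that is already met when the one before it is completed fails the run):
1. the handle stands at centre off for two seconds (within 0.15 rad; 1.8 s are asked) (value of joint handle between -0.15 and 0.15 rad), for 1.8 s.
2. the handle is at the right (orange) feed, within 0.09 rad (value of joint handle below -0.695 rad), for 0.2 s.
At the end, for the whole second after the job is handed in: The handle rests at the right (orange) feed, within 0.09 rad of -0.785, sprung back up to within 2 mm and released; bottle, beaker and rack stand within 30 mm of where they were (value of joint handle below -0.695 rad and value of joint press below 0.002 m and velocity of joint handle between -0.05 and 0.05 rad/s and distance of each of bottle, beaker, rack from where it was at the start of the episode below 0.03 m); the robot touches nothing.
It fails at once if the switch is forced: more than 30 N on the handle (contact force between any of the fingers, the arm and handle above 30 N).
It fails at once if the bottle, the beaker or the rack is shoved more than 30 mm or tipped over (distance of any of bottle, beaker, rack from where it was at the start of the episode above 0.03 m or angle between any of bottle, beaker, rack's own z axis and vertical above 0.35 rad).
It also fails if it takes over 40 s, if anything falls off the work surface, if the arm or the gripper's body presses on something with over 40 N, if the wrist force passes 120 N, or if a joint passes its speed limit or range.

## Working session

There is one attempt and no reset: what is moved stays moved. The work goes in short steps, each a Python script; the robot and the scene stay as the last script left them, time stands still between calls to the robot, and variables do not carry over. Pictures are saved under pics/ and viewed, about 8 in all and at most 12, crops included, and the job is handed in when it is done.

```bash
ls; mkdir -p pics; python3 - <<'E'
from station import env,effector,solver,viewer,workorder,search_frame,tip_of
import cv2,numpy as np
for c in("scene","top"):
    p,d=viewer.read_camera(c); cv2.imwrite(f"pics/{c}1.png",p[...,::-1])
    for n in("box","skirt","nose","bottle","beaker","rack"):
        print(c,n,[(np.round(r["at"],3),round(r["score"],2)) for r in tip_of(c,n)[:2]])
s=env.sense();print(s["t"],s["ee_pos"],s["tcp_rot"].round(3) if hasattr(s["tcp_rot"],'round') else s["tcp_rot"],s["wrist_force"],s["gripper_width"])
E
```

```text
pics
scene box [(array([ 0.514,  0.   , -0.005]), 0.93)]
scene skirt [(array([ 0.517, -0.   ,  0.104]), 0.67)]
scene nose [(array([0.57 , 0.053, 0.122]), 0.84), (array([ 0.512, -0.001,  0.106]), 0.16)]
scene bottle [(array([ 0.5  ,  0.264, -0.003]), 0.6)]
scene beaker [(array([ 0.549, -0.252, -0.006]), 0.72)]
scene rack [(array([ 0.707, -0.006,  0.   ]), 0.68)]
top box [(array([0.516, 0.   , 0.001]), 0.78)]
top skirt [(array([0.519, 0.004, 0.108]), 0.93), (array([0.568, 0.058, 0.125]), 0.66)]
top nose [(array([0.566, 0.058, 0.124]), 0.93)]
top bottle [(array([ 0.505,  0.262, -0.001]), 0.81)]
top beaker [(array([ 0.55 , -0.255,  0.   ]), 0.57)]
top rack [(array([ 0.703, -0.008, -0.001]), 0.59)]
0.7 [0.15698109 0.63077753 0.18102187] [[ 0.97   0.     0.241]
 [-0.241  0.     0.97 ]
 [ 0.    -1.     0.   ]] [ 0.07454047 -0.4273979  -0.05261333] 0.0920475438491976
```

View pics/top1.png

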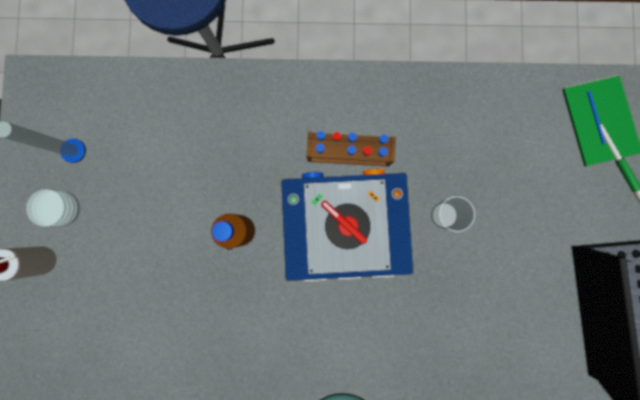

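View pics/scene1.png

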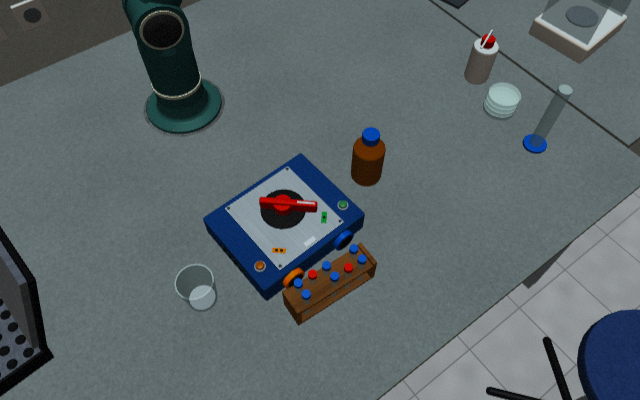

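The handle (nose at about (325,205) in the top view, axis at about (347,227)) points at the green feed. The bottle (232,231), beaker (455,215) and rack (350,148) are clear of the swing. Next I'll get the box yaw from the blue outline, then hover with the fingers shut.

```bash
cat > h.py <<'E'
from station import env,effector,solver,viewer,workorder,search_frame,tip_of
import numpy as np,cv2
def R(a):
    # tool x along the horizontal direction a (radial), y down
    x=np.array([np.cos(a),np.sin(a),0]);y=np.array([0,0,-1.]);return np.column_stack([x,y,np.cross(x,y)])
def deproj(c,u,v,z):
    i=viewer.camera_info(c);K=np.array(i["intrinsics"]);q=np.linalg.solve(K,[u,v,1.])
    r=np.array(i["rotation"])@[q[0],-q[1],-q[2]];e=np.array(i["eye"]);return e+r*(z-e[2])/r[2]
def st():
    s=env.sense();return s["t"],np.array(s["ee_pos"]),np.array(s["wrist_force"])
E
python3 - <<'E'
from h import *
p=cv2.imread("pics/top1.png");h=cv2.cvtColor(p,cv2.COLOR_BGR2HSV)
m=cv2.inRange(h,(100,120,60),(125,255,255));m[:,:270]=0;m[:,430:]=0;m[:172]=0;m[300:]=0
pts=cv2.findNonZero(m);b=cv2.boxPoints(cv2.minAreaRect(pts))
w=np.array([deproj("top",u,v,.078) for u,v in b]);print(w.round(4),w.mean(0))
for i in range(4):
    d=w[(i+1)%4]-w[i];print(np.linalg.norm(d).round(4),np.degrees(np.arctan2(d[1],d[0])).round(2))
print([k for k in viewer.camera_info("top")])
effector.grasp(20)
N=[];S=[]
for k in range(6):
    viewer.read_camera("top")
    n=tip_of("top","nose");s=tip_of("top","skirt")
    if n:N.append(n[0]["at"])
    if s:S.append(s[0]["at"])
print(np.round(N,3),np.round(S,3))
n=np.median(N,0);s=np.median(S,0);print(n,s,np.degrees(np.arctan2(*(n-s)[1::-1])),np.linalg.norm((n-s)[:2]))
print(st())
E
```

```text
[[ 0.6373  0.158   0.078 ]
 [ 0.6579 -0.1395  0.078 ]
 [ 0.4104 -0.1528  0.078 ]
 [ 0.3904  0.1389  0.078 ]] [0.52399577 0.00113314 0.078     ]
0.2982 -86.02
0.2479 -176.92
0.2925 93.93
0.2476 4.4
['intrinsics', 'eye', 'rotation']
[[0.568 0.058 0.123]
 [0.568 0.054 0.124]
 [0.567 0.059 0.124]
 [0.566 0.055 0.122]
 [0.569 0.055 0.124]
 [0.57  0.058 0.126]] [[0.52  0.002 0.105]
 [0.52  0.005 0.106]
 [0.521 0.005 0.105]
 [0.519 0.002 0.108]
 [0.519 0.004 0.102]]
[0.5679 0.0566 0.1237] [0.5201 0.0035 0.1052] 48.00682664491304 0.07144543372392664
(2.95, array([0.15696999, 0.6307621 , 0.18097364]), array([-0.81253556, -0.46265928, -0.86746008]))
```

```bash
cat >> h.py <<'E'
AX=np.array([.518,.001]);YAW=.066
def P(q,r,t,z):
    "TCP point for handle angle q: r along the handle, t to its left"
    a=q+YAW;u=np.array([np.cos(a),np.sin(a)]);v=np.array([-u[1],u[0]])
    return np.append(AX+r*u+t*v,z)
E
python3 - <<'E'
from h import *
p=st()[1];env.movel([p[0],p[1],.27],rate=.2)
q=.785;env.reach(P(q,.065,.042,.22),R(q+YAW))
s=env.sense();print(s["t"],np.round(s["joint_positions"],2),s["gripper_width"])
env.movel(P(q,.065,.042,.118),rate=.12);print(st())
p,d=viewer.read_camera("scene");cv2.imwrite("pics/s2.png",cv2.resize(p[120:280,180:440,::-1],None,fx=3,fy=3))
E
```

```text
5.9167 [-0.55  0.23  0.4   1.86 -0.1   1.06  2.32] 0.0005316496329814708
(6.9167, array([0.52985399, 0.0776476 , 0.11860886]), array([-0.42652483,  0.47724246, -0.14264534]))
```

View pics/s2.png

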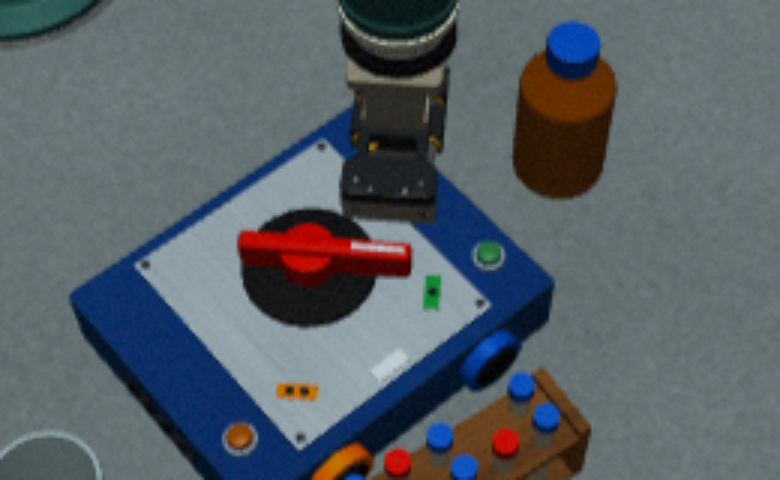

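The tool stands beside the left flank (nose at about (410,258), tool bottom at about (390,215)). It looks about 70 mm wide radially, wider than I expected, so I'll check with the wrist camera and a tighter view.

```bash
python3 - <<'E'
from h import *
p,d=viewer.read_camera("wrist");cv2.imwrite("pics/w3.png",p[...,::-1])
print(viewer.camera_info("wrist")["T_tool_cam"])
p,d=viewer.read_camera("scene")
i=viewer.camera_info("scene");K=np.array(i["intrinsics"]);Rt=np.array(i["rotation"]);e=np.array(i["eye"])
v,u=np.mgrid[120:280,180:440];z=d[v,u]
q=np.linalg.solve(K,np.stack([u,v,np.ones_like(u)]).reshape(3,-1).astype(float))*z.ravel()
w=(Rt@np.array([q[0],-q[1],-q[2]])).T+e
a=.785+YAW;U=np.array([np.cos(a),np.sin(a)]);V=np.array([-U[1],U[0]])
tcp=st()[1]
dx=(w[:,:2]-tcp[:2])@U;dz=(w[:,:2]-tcp[:2])@V;h=w[:,2]-tcp[2]
for lo in np.arange(0,.2,.015):
    m=(h>lo)&(h<lo+.015)&(abs(dx)<.15)&(dz>-.03)&(dz<.15)
    if m.sum()>5:print(lo.round(3),m.sum(),np.percentile(dx[m],[2,98]).round(3),np.percentile(dz[m],[2,98]).round(3))
E
```

```text
[[-9.76636526e-04 -9.65324738e-01 -2.61050180e-01 -7.30987916e-02]
 [ 1.15443738e-03  2.61049042e-01 -9.65324850e-01 -2.03205589e-01]
 [ 9.99998857e-01 -1.24413759e-03  8.59456928e-04  1.45709321e-04]
 [ 0.00000000e+00  0.00000000e+00  0.00000000e+00  1.00000000e+00]]
0.0 268 [-0.075  0.149] [-0.029  0.146]
0.015 57 [0.104 0.143] [0.122 0.142]
0.03 99 [0.104 0.142] [0.123 0.147]
0.045 98 [0.105 0.143] [0.125 0.149]
0.105 8 [-0.013  0.009] [-0.03  -0.027]
0.12 50 [-0.028  0.032] [-0.03   0.029]
0.135 126 [-0.031  0.032] [-0.029  0.03 ]
0.15 7 [0.022 0.023] [-0.027 -0.016]
0.165 7 [0.021 0.022] [-0.03  -0.013]
```

View pics/w3.png

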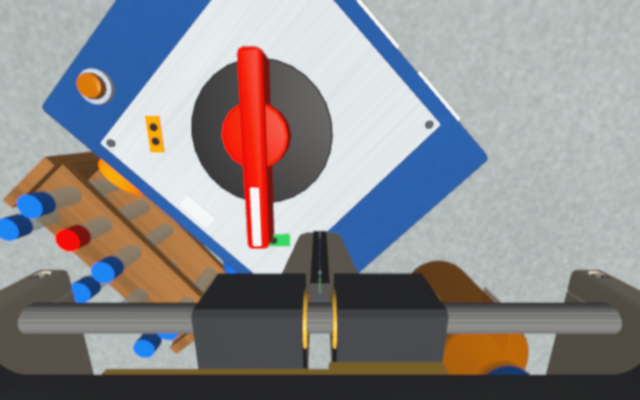

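The bar spans about (249,50) to (257,245), with the boss at about (256,135). The shut fingertips, at about (320,240), are narrow and clear on the handle's left side. I'll check the axis and angle from this picture, then swing to centre.

```bash
python3 - <<'E'
from h import *
s=env.sense();T=np.array(viewer.camera_info("wrist")["T_tool_cam"]);K=np.array(viewer.camera_info("wrist")["intrinsics"])
Rw=np.array(s["tcp_rot"])
def wp(u,v,z):
    q=np.linalg.solve(K,[u,v,1.]);r=Rw@T[:3,:3]@[q[0],-q[1],-q[2]];e=np.array(s["ee_pos"])+Rw@T[:3,3];return e+r*(z-e[2])/r[2]
print("boss",wp(256,133,.132),"tail",wp(249,48,.138),"nose",wp(257,241,.138),"skirt c",wp(262,130,.108))
d=wp(257,241,.138)-wp(249,48,.138);print(np.degrees(np.arctan2(d[1],d[0])),np.linalg.norm(d))
z=.118
qs=[(.785,.034),(.785,.026)]+[(q,.026) for q in np.arange(.7,.04,-.065)]
for q,t in qs:
    env.movel(P(q,.065,t,z),R(q+YAW),rate=.1)
    tt,p,f=st();a=q+YAW;print(round(tt,2),round(q,3),"tang",(f[:2]@[-np.sin(a),np.cos(a)]).round(2),"rad",(f[:2]@[np.cos(a),np.sin(a)]).round(2),"z",f[2].round(2))
    if np.linalg.norm(f)>18: print("stop");break
viewer.read_camera("top");print([(np.round(r["at"],3),r["score"]) for r in tip_of("top","nose")])
p,d=viewer.read_camera("wrist");cv2.imwrite("pics/w4.png",p[...,::-1])
print([(np.round(r["at"],3),r["score"]) for r in tip_of("wrist","nose")],[(np.round(r["at"],3),r["score"]) for r in tip_of("wrist","skirt")])
print(st()[0])
E
```

```text
boss [ 0.51516759 -0.00087641  0.132     ] tail [ 0.48365023 -0.0368784   0.138     ] nose [0.56418471 0.05181945 0.138     ] skirt c [ 0.51472068 -0.00250887  0.108     ]
47.76167090140556 0.11980447392524898
7.32 0.785 tang 0.19 rad -0.36 z -0.22
7.57 0.785 tang -0.34 rad -0.05 z -0.35
7.82 0.7 tang -0.28 rad -0.28 z 0.23
8.07 0.635 tang 0.29 rad -0.31 z 0.0
8.32 0.57 tang 0.46 rad -0.57 z 0.12
8.57 0.505 tang 0.14 rad 0.46 z 0.02
8.82 0.44 tang 0.16 rad 0.54 z 0.65
9.07 0.375 tang 0.13 rad -0.46 z 0.21
9.32 0.31 tang 0.3 rad 1.12 z 0.11
9.57 0.245 tang 0.39 rad 0.47 z 0.09
9.82 0.18 tang -0.44 rad -1.47 z 0.62
10.07 0.115 tang 0.71 rad -0.06 z 0.01
10.32 0.05 tang 0.35 rad 0.32 z -0.11
[]
[(array([0.568, 0.056, 0.121]), 0.94)] [(array([0.518, 0.   , 0.111]), 0.72)]
10.5667
```

View pics/w4.png

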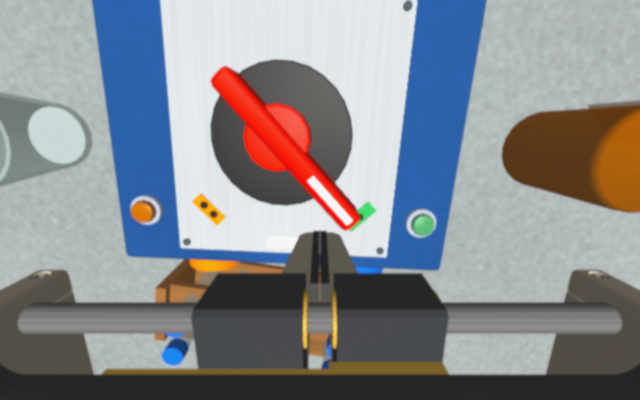

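The handle has not moved and no force showed, yet the fingertip at (320,235) is now on the right of the nose at (350,225). I'll check the actual pose and the depth.

```bash
python3 - <<'E'
from h import *
s=env.sense();print(s["t"],s["ee_pos"],np.round(s["tcp_rot"],3),s["gripper_width"],P(.05,.065,.026,.118))
p,d=viewer.read_camera("wrist");K=np.array(viewer.camera_info("wrist")["intrinsics"]);print(K, {k for k in viewer.camera_info("wrist")})
T=np.array(viewer.camera_info("wrist")["T_tool_cam"]);Rw=np.array(s["tcp_rot"])
for u,v in [(320,240),(318,236),(312,250),(320,260),(300,265),(345,215),(277,135),(240,190),(370,60)]:
    z=d[v,u];q=np.linalg.solve(K,[u,v,1.])*z;t=T@[q[0],-q[1],-q[2],1];print(u,v,z.round(4),"tool",t[:3].round(4),"world",(np.array(s["ee_pos"])+Rw@t[:3]).round(4))
E
```

```text
10.5667 [0.57945842 0.03458413 0.11801308] [[ 0.993 -0.    -0.117]
 [ 0.117  0.     0.993]
 [-0.    -1.     0.   ]] -0.00013228963925434808 [0.57955393 0.03434837 0.118     ]
[[287.60886684   0.         319.38337869]
 [  0.         287.60886684 203.84504017]
 [  0.           0.           1.        ]] {'intrinsics', 'T_tool_cam'}
320 240 0.165 tool [-0.01   -0.0493  0.0006] world [0.5694 0.034  0.1674]
318 236 0.171 tool [-0.01   -0.0432 -0.0006] world [0.5696 0.0328 0.1612]
312 250 0.1523 tool [-0.0098 -0.0626 -0.0037] world [0.5702 0.0297 0.1806]
320 260 0.141 tool [-0.0098 -0.0743  0.0005] world [0.5697 0.0339 0.1924]
300 265 0.1337 tool [-0.0108 -0.0816 -0.0088] world [0.5698 0.0246 0.1996]
345 215 0.1919 tool [-0.0159 -0.0199  0.0173] world [0.5617 0.0499 0.1379]
277 135 0.1787 tool [-0.0677 -0.0195 -0.0262] world [0.5153 0.0006 0.1375]
240 190 0.2484 tool [-0.0197  0.0396 -0.0684] world [ 0.5679 -0.0357  0.0784]
370 60 0.2222 tool [-0.1224  0.0404  0.0391] world [0.4533 0.0591 0.0776]
```

```bash
python3 - <<'E'
from h import *
s=env.sense();p,d=viewer.read_camera("wrist");I=viewer.camera_info("wrist");K=np.array(I["intrinsics"]);T=np.array(I["T_tool_cam"])
for u in(300,312,320,326):
  for v in range(210,272,4 if u==320 else 8):
    z=d[v,u];q=np.linalg.solve(K,[u,v,1.])*z;t=T@[q[0],-q[1],-q[2],1];print(u,v,p[v,u],z.round(3),t[:3].round(3))
cv2.imwrite("pics/w5.png",cv2.resize(p[190:300,250:390,::-1],None,fx=5,fy=5))
E
```

```text
300 210 [229 234 236] 0.253 [-0.002  0.04  -0.017]
300 218 [230 234 236] 0.256 [ 0.006  0.041 -0.017]
300 226 [230 235 237] 0.257 [ 0.013  0.039 -0.017]
300 234 [185 191 192] 0.175 [-0.01  -0.039 -0.012]
300 242 [93 87 78] 0.163 [-0.01  -0.052 -0.011]
300 250 [93 88 78] 0.153 [-0.01  -0.062 -0.01 ]
300 258 [93 88 77] 0.143 [-0.01  -0.072 -0.009]
300 266 [93 88 78] 0.133 [-0.011 -0.083 -0.009]
312 210 [227 232 235] 0.255 [-0.001  0.041 -0.006]
312 218 [228 233 235] 0.256 [ 0.006  0.041 -0.006]
312 226 [229 234 236] 0.259 [ 0.014  0.041 -0.006]
312 234 [83 80 72] 0.176 [-0.009 -0.038 -0.004]
312 242 [71 67 60] 0.163 [-0.01  -0.052 -0.004]
312 250 [59 56 52] 0.151 [-0.01  -0.063 -0.004]
312 258 [50 48 46] 0.142 [-0.01  -0.073 -0.003]
312 266 [40 38 38] 0.135 [-0.01  -0.08  -0.003]
320 210 [229 234 236] 0.253 [-0.002  0.04   0.001]
320 214 [229 234 236] 0.255 [0.002 0.041 0.001]
320 218 [230 235 237] 0.255 [0.006 0.039 0.001]
320 222 [230 234 236] 0.258 [0.01  0.041 0.001]
320 226 [230 234 237] 0.257 [0.013 0.04  0.001]
320 230 [183 190 195] 0.18 [-0.01  -0.033  0.001]
320 234 [72 74 75] 0.174 [-0.01  -0.04   0.001]
320 238 [72 74 75] 0.168 [-0.01  -0.046  0.001]
320 242 [72 74 74] 0.161 [-0.011 -0.054  0.001]
320 246 [72 73 75] 0.157 [-0.01  -0.058  0.001]
320 250 [71 73 75] 0.151 [-0.01  -0.064  0.001]
320 254 [55 58 65] 0.147 [-0.01  -0.068  0.001]
320 258 [35 44 59] 0.143 [-0.01  -0.073  0.001]
320 262 [36 44 58] 0.138 [-0.01  -0.078  0.001]
320 266 [58 61 62] 0.135 [-0.01  -0.08   0.001]
320 270 [71 72 71] 0.131 [-0.01  -0.085  0.001]
326 210 [223  90  89] 0.193 [-0.019 -0.018  0.005]
326 218 [227 232 235] 0.256 [0.006 0.041 0.006]
326 226 [227 232 234] 0.259 [0.014 0.042 0.006]
326 234 [66 63 58] 0.174 [-0.01  -0.04   0.004]
326 242 [53 51 47] 0.162 [-0.01  -0.053  0.004]
326 250 [44 42 41] 0.151 [-0.01  -0.064  0.004]
326 258 [38 36 37] 0.142 [-0.01  -0.073  0.003]
326 266 [36 36 35] 0.134 [-0.01  -0.081  0.003]
```

View pics/w5.png

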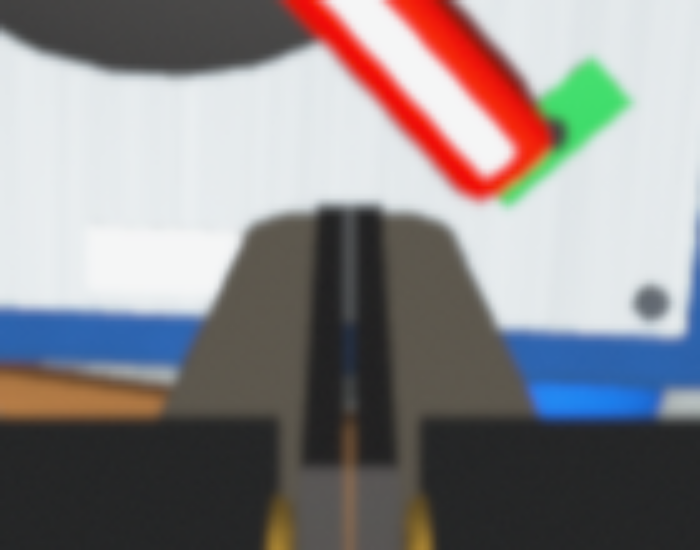

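The wrist depth settles it: the real fingertips end about 35 mm short of the reported TCP (tool y ≈ -0.035, ±14 mm thick, ±10 mm wide). The fingers therefore passed over the bar. I'll offset for that and repeat.

```bash
cat >> h.py <<'E'
AX=np.array([.517,.0005]);L=.035   # true tip height = TCP z + L
def go(q,r,t,ztip,rate=.1,show=True):
    env.movel(P(q,r,t,ztip-L),R(q+YAW),rate=rate)
    tt,p,f=st();a=q+YAW
    o=np.array([f[:2]@[np.cos(a),np.sin(a)],f[:2]@[-np.sin(a),np.cos(a)],f[2]])
    if show: print(round(tt,2),"q%.3f t%.3f ztip%.4f act%.4f F(rad,tan,z)"%(q,t,ztip,p[2]+L),o.round(2))
    return o
E
python3 - <<'E'
from h import *
go(.785,.062,.045,.155,.2);go(.785,.062,.045,.121,.12)
for q,t in [(.785,.032),(.785,.026)]+[(q,.026) for q in np.arange(.7,.09,-.075)]:
    f=go(q,.062,t,.121)
    if np.linalg.norm(f)>15: print("stop");break
p,d=viewer.read_camera("wrist");cv2.imwrite("pics/w6.png",p[...,::-1])
n=tip_of("wrist","nose");print([(np.round(r["at"],3),r["score"],np.arctan2(*(r["at"][:2]-AX)[::-1])-YAW) for r in n],st()[0])
E
```

```text
11.55 q0.785 t0.045 ztip0.1550 act0.1552 F(rad,tan,z) [ 0.05 -0.32  0.62]
11.98 q0.785 t0.045 ztip0.1210 act0.1208 F(rad,tan,z) [1.14 0.46 0.37]
12.27 q0.785 t0.032 ztip0.1210 act0.1217 F(rad,tan,z) [-0.86 -0.04 -0.37]
12.52 q0.785 t0.026 ztip0.1210 act0.1212 F(rad,tan,z) [-0.08 -0.52  0.62]
12.77 q0.700 t0.026 ztip0.1210 act0.1209 F(rad,tan,z) [-0.2   0.67  0.19]
13.02 q0.625 t0.026 ztip0.1210 act0.1209 F(rad,tan,z) [-0.49  0.94  0.98]
13.27 q0.550 t0.026 ztip0.1210 act0.1209 F(rad,tan,z) [-0.6   1.97  0.86]
13.52 q0.475 t0.026 ztip0.1210 act0.1211 F(rad,tan,z) [ 0.86  1.71 -0.05]
13.77 q0.400 t0.026 ztip0.1210 act0.1211 F(rad,tan,z) [0.08 1.2  0.8 ]
14.02 q0.325 t0.026 ztip0.1210 act0.1210 F(rad,tan,z) [-0.12  0.37  0.2 ]
14.27 q0.250 t0.026 ztip0.1210 act0.1210 F(rad,tan,z) [-0.67 -0.21 -0.27]
14.52 q0.175 t0.026 ztip0.1210 act0.1210 F(rad,tan,z) [ 0.03 -0.55 -0.3 ]
14.77 q0.100 t0.026 ztip0.1210 act0.1210 F(rad,tan,z) [-0.12  0.02 -0.98]
[(array([0.597, 0.009, 0.122]), 0.92, np.float64(0.035157300442496583))] 14.8667
```

View pics/w6.png

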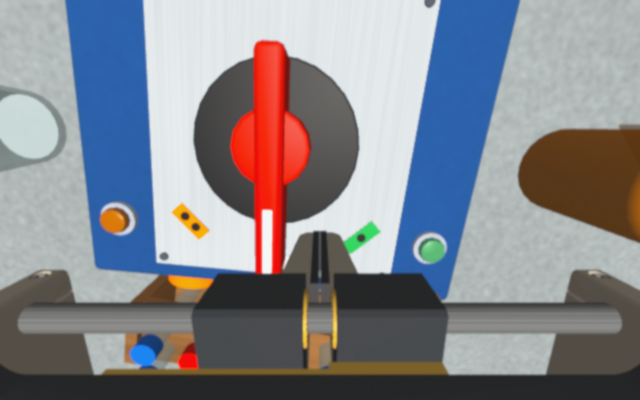

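The handle stands at centre off (bar vertical at column ~268, nose under the gripper) with the finger clear on its left. I'll hold there until two seconds have passed, then press on the skirt in fine steps and watch for the hard stop.

```bash
cat >> h.py <<'E'
def fz(n=4):
    v=[]
    for _ in range(n): env.pause(.015); v.append(st()[2])
    return np.mean(v,0)
E
python3 - <<'E'
from h import *
go(0,.040,.028,.121,.1)
env.pause(.9);f0=fz(8);print("bias",f0.round(2))
z=.117;F=[];step=.001
for k in range(60):
    env.movel(P(0,.040,.028,z-L),R(YAW),rate=.1)
    f=fz()-f0;a=st();print(round(a[0],2),"%.4f act %.4f"%(z,a[1][2]+L),f.round(2))
    if f[2]>12.5 or np.linalg.norm(f)>18 or a[0]>30 or z<.085: break
    if f[2]>2.5: step=.0005
    z-=step
E
```

```text
15.21 q0.000 t0.028 ztip0.1210 act0.1212 F(rad,tan,z) [ 0.4  -0.21 -0.4 ]
bias [ 0.11 -0.21  0.  ]
16.56 0.1170 act 0.1168 [-0.32  0.38 -0.17]
16.88 0.1160 act 0.1160 [ 0.03 -0.43  0.32]
17.19 0.1150 act 0.1150 [-0.35 -0.17  0.15]
17.51 0.1140 act 0.1140 [-0.04 -0.01 -0.04]
17.82 0.1130 act 0.1130 [ 0.1   0.21 -0.24]
18.14 0.1120 act 0.1120 [-0.21  0.22  0.11]
18.46 0.1110 act 0.1110 [-0.03  0.1  -0.21]
18.77 0.1100 act 0.1100 [0.19 0.66 0.34]
19.09 0.1090 act 0.1094 [-0.87  0.15  4.42]
19.41 0.1085 act 0.1087 [-1.34  0.57  4.81]
19.73 0.1080 act 0.1081 [0.1  0.39 4.74]
20.04 0.1075 act 0.1076 [0.03 0.3  4.91]
20.36 0.1070 act 0.1071 [0.14 0.5  4.59]
20.68 0.1065 act 0.1066 [0.57 0.51 5.4 ]
20.99 0.1060 act 0.1061 [0.76 0.58 5.77]
21.31 0.1055 act 0.1056 [0.15 0.76 5.97]
21.62 0.1050 act 0.1051 [0.36 0.68 5.24]
21.94 0.1045 act 0.1047 [0.42 0.23 6.31]
22.26 0.1040 act 0.1042 [0.2  0.66 5.56]
22.57 0.1035 act 0.1037 [0.05 0.31 5.9 ]
22.89 0.1030 act 0.1032 [-0.13  0.39  6.35]
23.21 0.1025 act 0.1027 [-0.28  0.22  6.44]
23.52 0.1020 act 0.1022 [-0.22  0.71  6.52]
23.84 0.1015 act 0.101
[... 154 characters left out ...]
11 0.0995 act 0.0998 [-0.14  0.77  6.87]
25.43 0.0990 act 0.0994 [-0.94  0.84  7.36]
25.74 0.0985 act 0.0989 [-0.22  0.29  7.36]
26.06 0.0980 act 0.0984 [-0.53  0.75  7.99]
26.38 0.0975 act 0.0979 [-0.61  0.7   7.65]
26.69 0.0970 act 0.0974 [-1.06  0.49  7.74]
27.01 0.0965 act 0.0969 [-0.69  0.87  7.93]
27.32 0.0960 act 0.0965 [-0.98  0.35  7.99]
27.64 0.0955 act 0.0960 [-0.44  0.25  8.64]
27.96 0.0950 act 0.0955 [-1.04  0.22  8.45]
28.27 0.0945 act 0.0950 [-0.84  1.18  8.51]
28.59 0.0940 act 0.0945 [-0.68  0.57  8.95]
28.91 0.0935 act 0.0940 [-0.94  0.45  8.75]
29.23 0.0930 act 0.0935 [-0.85  0.54  9.28]
29.54 0.0925 act 0.0933 [-1.67  0.85 10.9 ]
29.86 0.0920 act 0.0931 [-2.51  0.31 13.66]
```

The hard stop is felt at a tip height of about 0.0934 (16 mm stroke, force jump above 9.3 N). Holding about 14 N down, I'll swing to the right feed.

```bash
python3 - <<'E'
from h import *
z=.0918
for q,t in [(0,.025)]+[(q,.0245) for q in (-.07,-.14,-.22,-.3,-.38,-.46,-.54,-.62,-.70,-.75)]:
    f=go(q,.040,t,z)
    if np.linalg.norm(f)>21 or f[1]>13: print("stop");break
    if f[2]>16.5: z+=.0004
    elif f[2]<12.5 and q>-.5: z-=.0004
E
```

```text
30.11 q0.000 t0.025 ztip0.0918 act0.0932 F(rad,tan,z) [ 0.89  2.29 11.37]
30.36 q-0.070 t0.025 ztip0.0914 act0.0928 F(rad,tan,z) [-0.09  2.33 14.26]
30.61 q-0.140 t0.025 ztip0.0914 act0.0928 F(rad,tan,z) [-0.88  4.61 14.05]
30.86 q-0.220 t0.025 ztip0.0914 act0.0927 F(rad,tan,z) [-1.43  5.24 13.88]
31.11 q-0.300 t0.025 ztip0.0914 act0.0927 F(rad,tan,z) [ 1.06  3.49 11.01]
31.36 q-0.380 t0.025 ztip0.0910 act0.0925 F(rad,tan,z) [ 0.29  1.96 13.02]
31.61 q-0.460 t0.025 ztip0.0910 act0.0925 F(rad,tan,z) [ 0.59  0.23 11.68]
31.86 q-0.540 t0.025 ztip0.0906 act0.0924 F(rad,tan,z) [ 2.31 -0.76 14.01]
32.11 q-0.620 t0.025 ztip0.0906 act0.0925 F(rad,tan,z) [ 1.78 -1.04 12.69]
32.36 q-0.700 t0.025 ztip0.0906 act0.0927 F(rad,tan,z) [ 3.08 -1.25 13.33]
32.61 q-0.750 t0.025 ztip0.0906 act0.0927 F(rad,tan,z) [ 2.12  0.64 15.08]
```

```bash
python3 - <<'E'
from h import *
go(-.75,.040,.027,.118,.1);go(-.75,.040,.030,.20,.2)
p,d=viewer.read_camera("wrist");cv2.imwrite("pics/w7.png",p[...,::-1])
for n in("nose","skirt"):
    print(n,[(np.round(r["at"],3),r["score"],np.arctan2(*(r["at"][:2]-AX)[::-1])-YAW) for r in tip_of("wrist",n)],st()[0])
E
```

```text
33.03 q-0.750 t0.027 ztip0.1180 act0.1173 F(rad,tan,z) [-0.24  0.17 -0.11]
33.59 q-0.750 t0.030 ztip0.2000 act0.1988 F(rad,tan,z) [-0.81 -0.34  0.07]
nose [(array([ 0.576, -0.053,  0.12 ]), 0.93, np.float64(-0.7964888754065331))] 33.6917
skirt [(array([ 0.515, -0.003,  0.11 ]), 0.88, np.float64(-2.2001125882868777))] 33.7417
```

View pics/w7.png

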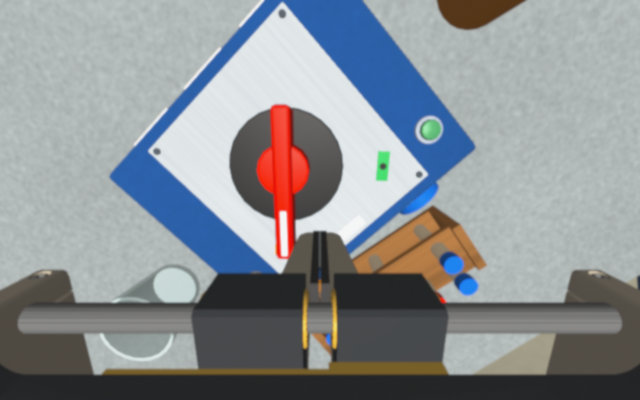

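The handle is at the right feed (nose at about (284,255), measured -0.80 rad). The skirt is back up at about 0.110 and the tool is clear, so I'm handing in.

```bash
python3 - <<'E'
from h import *
print(workorder.finish_job(),st())
E
```

```text
the job is handed in; nothing more can be done
the job is handed in; nothing more can be done
```

The blue supply box is changed over to the right (orange) feed, and I handed the job in at about 34 s of the 40 s allowed. The hand-in gives no verdict.

- **Centre off:** I pushed the handle from left to centre and left it there for well over two seconds. The measured angle was +0.035 rad.
- **Press:** I pressed the skirt in 0.5 mm steps. The hard stop came after about 16 mm, at about 10 to 14 N.
- **Right feed:** I swung the handle over with 11 to 15 N held down. Side force stayed under 6 N, and no force reading was above about 16 N against the 30 N limit.
- **Last check:** The wrist camera put the handle at -0.80 rad and the skirt at about 0.110 m, so it had sprung back up. The gripper was about 60 mm above the handle and touching nothing.
- **Bottle, beaker and rack:** The robot worked clear of all three and I saw no sign of contact, but I did not measure their positions again at the end.

**Fingertips disagreed with the data:** the real fingertips end about 35 mm short of the stated TCP. My first swing passed over the handle without touching it. The wrist camera's depth picture showed the gap, and I corrected for it in every later move.

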